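# Snap the box lid shut all round

## Robot

A 6-joint arm with a two-finger parallel gripper is mounted at the origin on a cart in front of the work surface, level with it; the furniture and walls round the work are solid. World frame = base frame: x ahead of the robot, y to its left, z up, the work surface at z = 0. Lengths are in m, angles in rad, forces in N, time in s.
With the tool pointing down it reaches from about 0.375 to 0.9 m from the base axis. Payload 3.1 kg.
Tool frame: the origin (TCP) lies at the centre of the arm's flange, where the gripper is bolted on; the fingertips stand 182 mm ahead of it and the grasp point (between the pads) lies 164 mm ahead of it; z points along the fingers, y is the line along which they close (so a half turn about z gives the same grasp; the last joint's range is limited). The gripper opens to 87 mm and grips with 3 to 60 N. Pads are 19 mm wide; open, the fingers measure 117 mm over their backs; the gripper's body (75 mm by 190 mm) begins 51 mm behind the grasp point.
Start: joints at [-0.178, 0.527, 1.433, -0, 1.181, -0.178], TCP at [0.625, 0, 0.405] pointing down, gripper open.
Joint ranges: [-3.08, 3.08], [-0.75, 2.2], [0.22, 2.44], [-1.43, 4.57], [0, 2.65], [-2.85, 2.85]. Speed limits (rad/s): [2.79, 2.79, 3.14, 3.14, 3.14, 3.14].

## Interface

Orientations are given as a unit quaternion [x, y, z, w].
In Python, from rig import * gives the robot as it stands.
- The arm moves only by the tool move_arm, never from a script. Its argument "commands" is a list that holds one entry, the list of rows, each a list of 6 numbers: the shift along the tool's x, y, z in units of 40 mm (1.0 is 40 mm), then the turn, a rotation vector about the tool's x, y, z in rad. A call has 1 to 12 rows; each row is the pose to reach, as a shift and turn from the pose commanded when the call began, along the tool's axes at that moment; what a row does not reach only later rows make up. A row lasts 1/8 s, in which the tool goes at most 62.5 mm and 10.7 degrees, less where a joint would pass 70% of its speed; a pose out of reach is approached as far as the arm can. A call with a gripper value outside its range is refused whole. "claw" is the closure, from -1 (fully open) to 1 (shut), so that 0 is half open, set as the call begins (left out, the last holds). The fingers move at their own pace and stop on an object; "squeeze" is the grip in N (left out, the last holds). Time passes only in rows, so rows that repeat a pose let the fingers close. It gives the time, the measured TCP pose, the force, the opening and the grip force at its end, in the units of the state.
- get_obs(): the state, without advancing time (a new reading comes with each control period).
- camera(name): name is "scene" or "side" or "wrist"; returns a dict with "pixels" (480x640x3 uint8, blue, green, red), "range_z" (480x640 float32, m along the optical axis (not along the pixel's ray), 0 where there is no reading), "camera_matrix" (3x3 intrinsics, pixels), "extrinsics" (4x4, takes a point from world to camera coordinates). Camera axes: x right, y up, looking along -z (the intrinsics and any distortion apply to the point x, -y, -z); pixel columns grow to the right and rows downward; lengths in m; the calibration is good to about 2 mm. A picture is of the moment at which its call begins.
- hand_in(): hands the job in; it is judged then, once.
The state is a dict: "time": time; "q": joint angles; "joint_velocities": joint speeds; "joint_torque": joint torques, N m; "position": TCP position; "tool_rot": TCP orientation; "ft_force": force on the tool from outside, world axes, zero at the start; "moment": the same for the moment, N m; "grip_width": finger opening in m; "grip_force": force on a finger pad.
Only numpy, scipy, OpenCV 4.12 (cv2) and the standard library are available. Lean on these libraries where they do the work, as an engineer would, in place of code of your own. Each camera call takes 0.05 s, during which the arm holds its last target. There are 200 camera calls.

## Task

The lid of the storage box on the desk is on, but the four hinged sections of its rim are still sprung up. With closed fingertips press each section down until it clicks flush, going round clockwise as seen from above: first the long section nearest you, then the short one on your left, then the long far one, then the short one on your right. Only press: grasp and lift nothing, keep the box where it stands, and leave the small notes pad on the lid and the other things on the desk undisturbed.

Things in the scene. Friction and masses are not known exactly. Their poses are not given: they have to be found in the camera images.
- snap_box: Grey plastic storage box with a white lid, about 0.9 kg, loose on the desk: 156 mm (its x) by 226 mm (its y) over the lid, 66 mm high to the lid's top. Origin: centre of the underside; z up; its x axis points away from the robot to within 22 degrees, its y axis to the robot's left.
- lid_middle (a point): Middle of the lid's top face, 66 mm above the box's underside, axes as the box's. The lid's middle is a rigid panel, 96 (x) by 166 mm (y). A rim section 30 mm wide is hinged along each of its four edges and rises outward at 0.30 rad when sprung up (outer edge 9 mm above the lid's top). The four corners of the lid, 28 mm square, are fixed.
- flap_near (a joint): Long rim section (164 mm) on the side of the box nearest the robot (box -x). 0 = sprung up, 0.30 rad = shut flush. All four sections behave alike: pressed on the pad with about 10 N a section gives way, snaps over past half way (0.15 rad) and stays shut; let go before half way, it springs up again.
- flap_left (a joint): Short rim section (94 mm) on the robot's left (box +y). 0 = sprung up, 0.30 rad = shut flush.
- flap_far (a joint): Long rim section (164 mm) on the far side of the box (box +x). 0 = sprung up, 0.30 rad = shut flush.
- flap_right (a joint): Short rim section (94 mm) on the robot's right (box -y). 0 = sprung up, 0.30 rad = shut flush.
- flap_near_pad (a point): Thumb pad on the top face of the near section: half way along it, 20 mm out from its hinge (68 mm from the box's middle when shut). It moves with the section: 6 mm above the lid's top when sprung up, level with it (66 mm above the desk) when shut.
- flap_left_pad (a point): Thumb pad on the top face of the left section: half way along it, 20 mm out from its hinge (103 mm from the box's middle when shut); heights as for the near one.
- flap_far_pad (a point): Thumb pad on the top face of the far section: half way along it, 20 mm out from its hinge (68 mm from the box's middle when shut); heights as for the near one.
- flap_right_pad (a point): Thumb pad on the top face of the right section: half way along it, 20 mm out from its hinge (103 mm from the box's middle when shut); heights as for the near one.
- notes_pad: Small pink pad of notes, 53 x 53 x 12 mm, lying loose on the lid's middle panel; origin: centre of its underside. To be left lying there.
- stapler: Dark red stapler, 156 x 39 x 44 mm, to the right of the box; origin: centre of its underside. Bystander.
- mouse_white: White computer mouse, 105 x 60 x 39 mm, to the right of the box; origin: centre of its underside. Bystander.
- mouse_black: Black computer mouse, 105 x 60 x 39 mm, to the left of the box; origin: centre of its underside. Bystander.
- pen: Blue pen, 145 mm long, 9 mm high, to the left of the box; origin: centre of its underside. Bystander.
- notes_block: Yellow block of notes, 78 x 78 x 24 mm, behind and left of the box; origin: centre of its underside. Bystander.
Not all that is in view belongs to the job. Of the things shaped like the notes_pad, the pink one is meant.

How it is judged:
On the way, in this order (a step that is already met when the one before it is completed fails the run):
1. the near long section is shut (value of joint flap_near above 0.26 rad), for 0.1 s.
2. then the left short section is shut (value of joint flap_left above 0.26 rad), for 0.1 s.
3. then the far long section is shut (value of joint flap_far above 0.26 rad), for 0.1 s.
4. then the right short section is shut (value of joint flap_right above 0.26 rad), for 0.1 s.
At the end, for the whole second after the job is handed in: All four rim sections are shut (within 0.04 rad of flush), the box stands flat on the desk within 30 mm of where it stood and at rest, and the notes pad still lies on the lid (value of joint each of flap_near, flap_left, flap_far, flap_right above 0.26 rad and height (world z) of snap_box below 0.006 m and angle between snap_box's own z axis and vertical below 0.04 rad and distance of snap_box from where it was at the start of the episode below 0.03 m and linear speed of snap_box below 0.02 m/s and z of notes_pad in the frame of snap_box between 0.06 and 0.072 m); the robot touches nothing.
It fails at once if the box is lifted (more than 12 mm) or tipped (height (world z) of snap_box above 0.012 m or angle between snap_box's own z axis and vertical above 0.12 rad).
It fails at once if the box is pushed more than 30 mm away (distance of snap_box from where it was at the start of the episode above 0.03 m).
It fails at once if the notes pad or another loose thing is lifted, carried or pushed more than 30 mm (distance of any of notes_pad, stapler, mouse_white, mouse_black, pen, notes_block from where it was at the start of the episode above 0.03 m).
It also fails if it takes over 54 s, if anything falls off the work surface, if the arm or the gripper's body presses on something with over 40 N, if the wrist force passes 120 N, or if a joint passes its speed limit or range.

## Working session

There is one attempt and no reset: what is moved stays moved. The work goes in short steps, Python scripts to look and compute and a tool call to move; the robot and the scene stay as the last step left them, time stands still between calls to the robot, and variables do not carry over. Pictures are saved under pics/ and viewed, at most 10 in all, crops included, and the job is handed in when it is done.

Besides the shell and the picture viewer there is one more tool, called by a JSON object that holds its "name" and its "arguments". move_arm: Moves the arm, as the interface text tells. Its arguments: {"type":"object","properties":{"commands":{"type":"array","items":{"type":"array","items":{"type":"array","items":{"type":"number"}}}},"claw":{"type":"number"},"squeeze":{"type":"number"}},"required":["commands"]}

```bash
mkdir -p pics
cat > h.py <<'E'
from rig import *
import numpy as np, cv2
def world(c):
    K=c["camera_matrix"];E=c["extrinsics"];z=c["range_z"]
    v,u=np.mgrid[0:480,0:640]
    X=(u-K[0,2])/K[0,0]*z;Y=-(v-K[1,2])/K[1,1]*z
    P=np.stack([X,Y,-z],-1)
    P=(P-E[:3,3])@E[:3,:3]
    P[z==0]=np.nan
    return P
E
python3 - <<'E'
from h import *
o=get_obs();print({k:np.round(v,3) for k,v in o.items()})
for n in ["scene","wrist"]:
    c=camera(n);cv2.imwrite(f"pics/{n}0.png",c["pixels"]);np.savez(f"{n}0.npz",**c)
    P=world(c);ok=(c["range_z"]>0)
    print(n,np.linalg.inv(c["extrinsics"])[:3,3])
    m=(P[...,2]>.05)&(P[...,2]<.08)&(P[...,0]>.3)
    print(m.sum(),np.nanmin(P[m],0) if m.any() else'',np.nanmax(P[m],0) if m.any() else '')
E
```

```text
{'time': np.float64(0.0), 'q': array([-0.178,  0.528,  1.434, -0.   ,  1.181, -0.179]), 'joint_velocities': array([-0.001, -0.   , -0.001, -0.002, -0.001,  0.001]), 'joint_torque': array([-1.0000e-03, -4.4005e+01, -1.7659e+01,  6.3000e-02,  5.8000e-02,
       -0.0000e+00]), 'position': array([0.625, 0.   , 0.404]), 'tool_rot': array([ 0.707,  0.707, -0.001, -0.001]), 'ft_force': array([-0.637, -0.193,  0.298]), 'moment': array([ 0.022, -0.001,  0.034]), 'grip_force': np.float64(0.0), 'grip_width': np.float64(0.087)}
scene [-0.08228881  0.84317799  1.03218282]
8251 [ 0.30006544 -0.99705267  0.05001187] [1.33844973 0.66231905 0.07999449]
wrist [0.62483402 0.0808108  0.38345552]
45301 [ 0.41292291 -0.0605585   0.05060388] [0.58622843 0.1759456  0.07972698]
```

View pics/scene0.png

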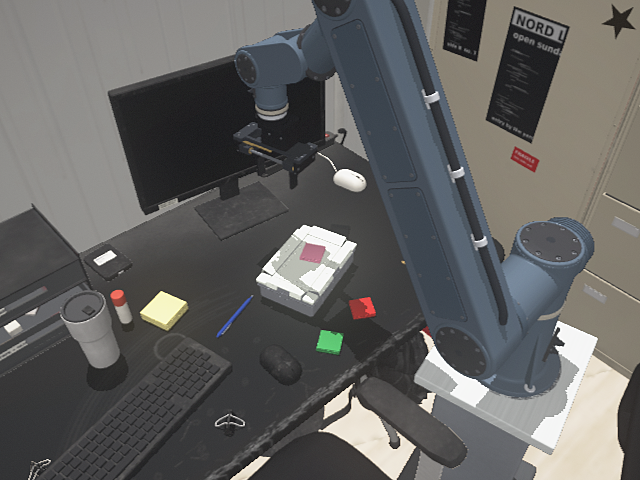

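View pics/wrist0.png

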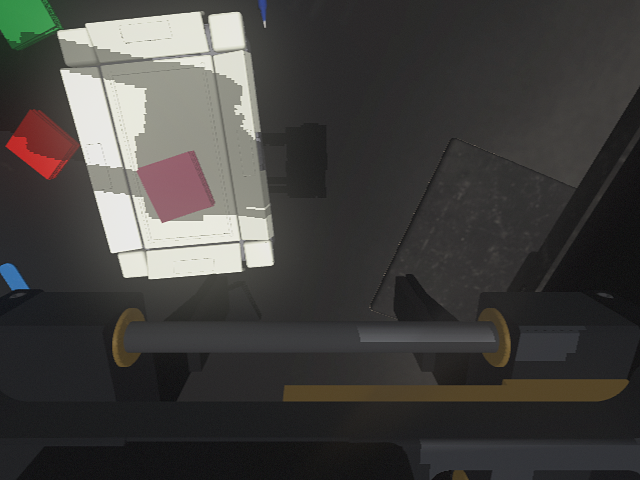

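The wrist view shows the whole lid. The near flap is at left (95,155), the left flap at top (146,30), the far flap at right (245,165) and the right flap at bottom (193,266). Only one thing looks like the box. The notes pad candidates are pink (175,187) on the lid, red (42,145) and green (25,20) on the desk, and yellow in the scene view at (164,310). Pink on the lid is the one to leave alone.

Run:
```python
from h import *
c=dict(np.load("wrist0.npz"));P=world(c);im=c["pixels"].astype(int)
m=(P[...,2]>.058)&(P[...,2]<.085);m[290:]=False
m=cv2.morphologyEx(m.astype(np.uint8),cv2.MORPH_OPEN,np.ones((3,3)))
xy=P[m>0];r=cv2.minAreaRect((xy[:,:2]*1000).astype(np.float32));print("rect",r)
(cx,cy),(w,h),a=r
B=cv2.boxPoints(r);e=[B[1]-B[0],B[2]-B[1]];L=max(e,key=np.linalg.norm);L=L/np.linalg.norm(L);L=L*np.sign(L[1])
yb=L;xb=np.array([yb[1],-yb[0]]);C=np.array([cx,cy]);print("yaw",np.degrees(np.arctan2(xb[1],xb[0])))
d=xy[:,:2]*1000-C;u,v=d@xb,d@yb;print("ext",np.percentile(u,[0.2,99.8]),np.percentile(v,[.2,99.8]))
K=c["camera_matrix"];E=c["extrinsics"];img=c["pixels"].copy()
for n,p in dict(near=-67*xb,left=102*yb,far=67*xb,right=-102*yb,mid=0*xb).items():
    q=C+p;s=(abs(d-p).max(1)<4);z=np.median(xy[s,2]) if s.any() else .072
    pc=E[:3,:3]@np.array([q[0]/1000,q[1]/1000,z])+E[:3,3]
    px=(K[0,0]*pc[0]/-pc[2]+K[0,2],-K[1,1]*pc[1]/-pc[2]+K[1,2])
    print(n,q.round(1),round(z,4),np.round(px));cv2.circle(img,(int(px[0]),int(px[1])),4,(0,0,255),1)
pk=(im[...,2]-im[...,1]>35)&(P[...,2]>.07)&(P[...,2]<.09);pk[290:]=0
k=P[pk];print("pink",k.mean(0),k[:,:2].min(0),k[:,:2].max(0))
cv2.imwrite("pics/crop.png",cv2.resize(img[0:290,20:320],None,fx=2,fy=2))
w=(P[...,2]>.015)&(P[...,0]>.3)&(P[...,0]<.9);w[280:]=0
```

```text
rect ((500.83966064453125, 58.22772979736328), (158.40989685058594, 228.3502960205078), 5.111258029937744)
yaw 5.111263
ext [-78.01433757  78.615999  ] [-111.63512858  110.89690649]
near [434.1  52.3] 0.0713 [100. 166.]
left [491.8 159.8] 0.0722 [147.  30.]
far [567.6  64.2] 0.0726 [247. 152.]
right [509.9 -43.4] 0.0717 [195. 265.]
mid [500.8  58.2] 0.0772 [171. 159.]
pink [0.50188451 0.0345093  0.07731531] [0.46938259 0.00129555] [0.53264362 0.06524379]
```

View pics/crop.png

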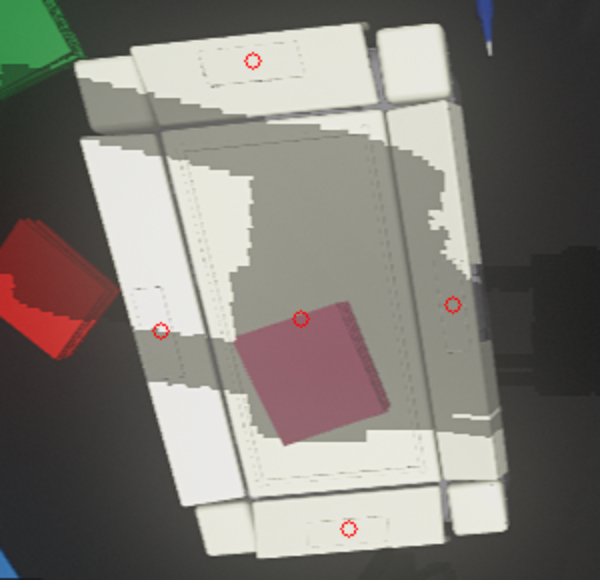

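Run:
```python
from h import *
c=dict(np.load("scene0.npz"));P=world(c)
for p in [(155,208),(230,182),(300,162),(330,150),(230,190),(220,110)]:
    print(p,P[p[1],p[0]].round(3))
```

```text
(155, 208) [0.867 0.186 0.148]
(230, 182) [ 0.864 -0.077  0.065]
(300, 162) [0.53  0.032 0.326]
(330, 150) [ 0.769 -0.45   0.001]
(230, 190) [ 0.863 -0.072  0.04 ]
(220, 110) [ 0.795 -0.011  0.349]
```

{"name": "move_arm", "arguments": {"commands": [[[0.3, -1.2, 0, 0, 0, 0], [0.65, -2.4, 0.5, 0, 0, 0], [1.0, -3.6, 1.2, 0, 0, 0], [1.3, -4.78, 2.0, 0, 0, 0], [1.3, -4.78, 2.8, 0, 0, 0], [1.3, -4.78, 2.8, 0, 0, 0], [1.3, -4.78, 2.8, 0, 0, 0], [1.3, -4.78, 2.8, 0, 0, 0], [1.3, -4.78, 2.8, 0, 0, 0], [1.3, -4.78, 2.8, 0, 0, 0]]], "claw": 1, "squeeze": 10}}

```text
time: 1.35
position: [0.434, 0.052, 0.2932]
tool_rot: [0.707, 0.707, 0.0, 0.0]
ft_force: [0.9, 0.1, -0.9]
grip_width: 0.0015
grip_force: 0.0
```

{"name": "move_arm", "arguments": {"commands": [[[0, 0, 0.3, 0, 0, 0], [0, 0, 0.5, 0, 0, 0], [0, 0, 0.65, 0, 0, 0], [0, 0, 0.75, 0, 0, 0], [0, 0, 0.85, 0, 0, 0], [0, 0, 0.95, 0, 0, 0], [0, 0, 1.0, 0, 0, 0], [0, 0, 1.05, 0, 0, 0], [0, 0, 1.1, 0, 0, 0], [0, 0, 1.12, 0, 0, 0], [0, 0, 1.12, 0, 0, 0]]]}}

```text
time: 2.72
position: [0.4339, 0.052, 0.2485]
tool_rot: [0.707, 0.707, 0.0, 0.0]
ft_force: [-1.1, -0.1, 6.2]
grip_width: 0.0008
grip_force: 3.2
```

{"name": "move_arm", "arguments": {"commands": [[[0, 0, 0.02, 0, 0, 0], [0, 0, 0.04, 0, 0, 0], [0, 0, 0.05, 0, 0, 0], [0, 0, 0.05, 0, 0, 0]]]}}

```text
time: 3.22
position: [0.4337, 0.0521, 0.2482]
tool_rot: [0.707, 0.707, 0.001, 0.001]
ft_force: [-3.5, 0.1, 25.6]
grip_width: 0.0005
grip_force: 13.0
```

Run:
```python
from h import *
c=camera("wrist");cv2.imwrite("pics/w1.png",c["pixels"])
```

```text
(no output)
```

View pics/w1.png

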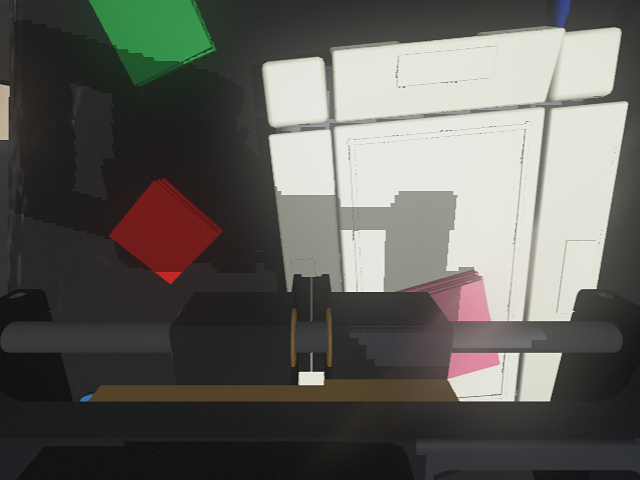

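The image shows the near section lying level with its corner at (295,200), and the hard stop confirms it: 25 N at flush height. Next is the left section.

{"name": "move_arm", "arguments": {"commands": [[[0, 0, -0.6, 0, 0, 0], [0, 0, -1.15, 0, 0, 0], [0.9, 0.5, -1.15, 0, 0, 0], [1.8, 1.0, -1.15, 0, 0, 0], [2.7, 1.45, -1.15, 0, 0, 0], [2.7, 1.45, -1.15, 0, 0, 0], [2.7, 1.45, -1.15, 0, 0, 0]]]}}

```text
time: 4.15
position: [0.4911, 0.1598, 0.2916]
tool_rot: [0.707, 0.707, -0.001, -0.0]
ft_force: [0.9, 0.7, 0.4]
grip_width: 0.0006
grip_force: 0.0
```

{"name": "move_arm", "arguments": {"commands": [[[0, 0, 0.3, 0, 0, 0], [0, 0, 0.5, 0, 0, 0], [0, 0, 0.65, 0, 0, 0], [0, 0, 0.75, 0, 0, 0], [0, 0, 0.85, 0, 0, 0], [0, 0, 0.95, 0, 0, 0], [0, 0, 1.0, 0, 0, 0], [0, 0, 1.05, 0, 0, 0], [0, 0, 1.1, 0, 0, 0], [0, 0, 1.13, 0, 0, 0], [0, 0, 1.15, 0, 0, 0], [0, 0, 1.15, 0, 0, 0]]]}}

```text
time: 5.65
position: [0.4917, 0.16, 0.2482]
tool_rot: [0.707, 0.707, 0.0, 0.0]
ft_force: [-4.1, -0.5, 18.6]
grip_width: 0.0003
grip_force: 9.4
```

{"name": "move_arm", "arguments": {"commands": [[[0, 0, -0.6, 0, 0, 0], [0, 0, -1.15, 0, 0, 0], [-0.8, 0.65, -1.15, 0, 0, 0], [-1.6, 1.3, -1.15, 0, 0, 0], [-2.4, 1.9, -1.15, 0, 0, 0], [-2.4, 1.9, -1.15, 0, 0, 0], [-2.4, 1.9, -1.15, 0, 0, 0]]]}}

```text
time: 6.52
position: [0.5671, 0.0641, 0.2916]
tool_rot: [0.707, 0.707, -0.001, -0.001]
ft_force: [0.3, 0.3, -0.2]
grip_width: 0.0003
grip_force: 0.0
```

{"name": "move_arm", "arguments": {"commands": [[[0, 0, 0.3, 0, 0, 0], [0, 0, 0.5, 0, 0, 0], [0, 0, 0.65, 0, 0, 0], [0, 0, 0.75, 0, 0, 0], [0, 0, 0.85, 0, 0, 0], [0, 0, 0.95, 0, 0, 0], [0, 0, 1.0, 0, 0, 0], [0, 0, 1.05, 0, 0, 0], [0, 0, 1.1, 0, 0, 0], [0, 0, 1.13, 0, 0, 0], [0, 0, 1.15, 0, 0, 0], [0, 0, 1.15, 0, 0, 0]]]}}

```text
time: 8.02
position: [0.5675, 0.064, 0.2483]
tool_rot: [0.707, 0.707, -0.0, 0.0]
ft_force: [-3.9, 0.0, 16.2]
grip_width: -0.0
grip_force: 8.3
```

Run:
```python
from h import *
c=camera("wrist");cv2.imwrite("pics/w2.png",c["pixels"])
```

```text
(no output)
```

View pics/w2.png

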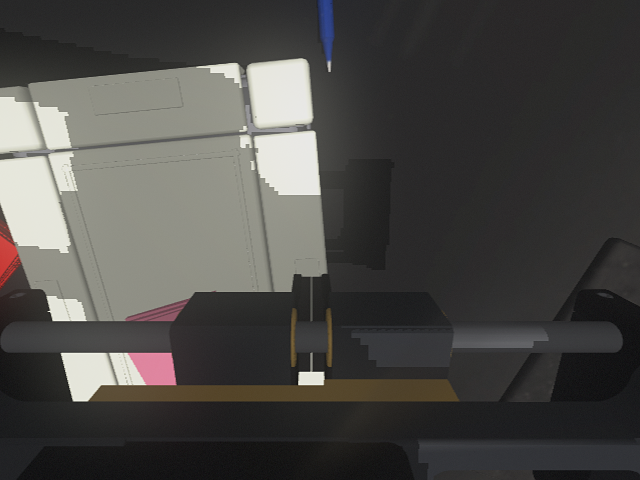

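The far section is flush at (290,200), and the left one at (135,100) is level with its corners. Last is the right section.

{"name": "move_arm", "arguments": {"commands": [[[0, 0, -0.6, 0, 0, 0], [0, 0, -1.15, 0, 0, 0], [-0.9, -0.5, -1.15, 0, 0, 0], [-1.8, -1.0, -1.15, 0, 0, 0], [-2.7, -1.44, -1.15, 0, 0, 0], [-2.7, -1.44, -1.15, 0, 0, 0], [-2.7, -1.44, -1.15, 0, 0, 0]]]}}

```text
time: 8.95
position: [0.5104, -0.0439, 0.292]
tool_rot: [0.707, 0.707, 0.0, 0.0]
ft_force: [0.1, 0.4, -0.7]
grip_width: 0.0005
grip_force: 0.0
```

{"name": "move_arm", "arguments": {"commands": [[[0, 0, 0.3, 0, 0, 0], [0, 0, 0.5, 0, 0, 0], [0, 0, 0.65, 0, 0, 0], [0, 0, 0.75, 0, 0, 0], [0, 0, 0.85, 0, 0, 0], [0, 0, 0.95, 0, 0, 0], [0, 0, 1.0, 0, 0, 0], [0, 0, 1.05, 0, 0, 0], [0, 0, 1.1, 0, 0, 0], [0, 0, 1.13, 0, 0, 0], [0, 0, 1.15, 0, 0, 0], [0, 0, 1.15, 0, 0, 0]]]}}

```text
time: 10.45
position: [0.51, -0.0438, 0.2482]
tool_rot: [0.707, 0.707, 0.0, 0.0]
ft_force: [-3.8, 1.1, 18.7]
grip_width: 0.0002
grip_force: 9.6
```

{"name": "move_arm", "arguments": {"commands": [[[0, 0, -0.6, 0, 0, 0], [0, 0, -1.2, 0, 0, 0], [0, 0, -2.4, 0, 0, 0], [0.7, 1.2, -3.3, 0, 0, 0], [1.1, 2.4, -4.0, 0, 0, 0], [1.1, 2.9, -4.0, 0, 0, 0], [1.1, 2.9, -4.0, 0, 0, 0], [1.1, 2.9, -4.0, 0, 0, 0]]]}}

```text
time: 11.45
position: [0.6249, 0.0001, 0.4048]
tool_rot: [0.707, 0.707, -0.001, -0.002]
ft_force: [-0.0, -0.5, -0.0]
grip_width: 0.0006
grip_force: 0.0
```

Run:
```python
from h import *
c=camera("wrist");cv2.imwrite("pics/w3.png",c["pixels"]);P=world(c)
m=(P[...,2]>.058)&(P[...,2]<.085);m[290:]=False
m=cv2.morphologyEx(m.astype(np.uint8),cv2.MORPH_OPEN,np.ones((3,3)))
xy=P[m>0];r=cv2.minAreaRect((xy[:,:2]*1000).astype(np.float32));print(r)
a=np.radians(5.1);xb=np.array([np.cos(a),np.sin(a)]);yb=np.array([-xb[1],xb[0]]);d=xy[:,:2]*1000-r[0]
for n,p in dict(near=-72*xb,left=107*yb,far=72*xb,right=-107*yb).items():
    print(n,np.median(xy[abs(d-p).max(1)<4,2]).round(4))
```

```text
((499.2098388671875, 57.53783416748047), (156.71109008789062, 226.41281127929688), 5.178312301635742)
near 0.0657
left 0.0659
far 0.0661
right 0.0659
```

View pics/w3.png

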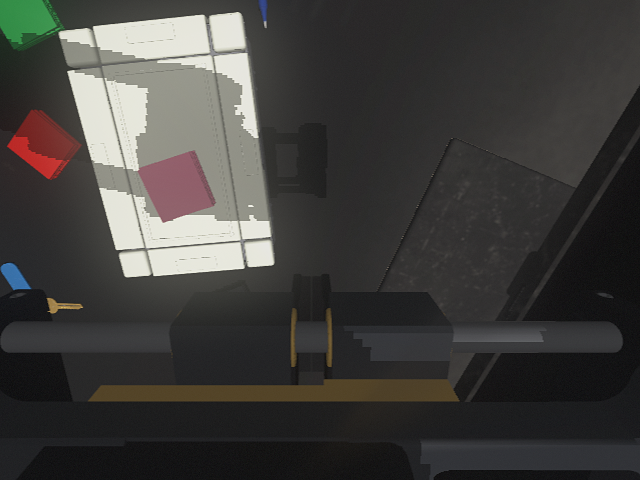

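All four sections measure flush at 66 mm. The pink pad is still at (175,187), and the box hasn't moved.

```bash
python3 -c "
from rig import *
print(hand_in())"
```

```text
the job is handed in; nothing more can be done
None
```

All four rim sections were pressed shut in the required order (near, left, far, right) and measured flush at about 66 mm; the box moved under 2 mm, the pink notes pad stayed on the lid, and the job is handed in, though no verdict came back.

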